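# Butt the bracket home and snap the toggle clamp shut

### The arm

A 6-joint arm with a two-finger parallel gripper is mounted at the origin on the work surface. World frame = base frame: x ahead of the robot, y to its left, z up, the work surface at z = 0. Lengths are in m, angles in rad, forces in N, time in s.
With the tool pointing down it reaches from about 0.3 to 0.775 m from the base axis. Payload 14.6 kg.
Tool frame: the origin (TCP) lies between the finger pads; the fingertips stand 14 mm ahead of it and the grasp point (between the pads) lies 5 mm behind it; z points along the fingers, y is the line along which they close (so a half turn about z gives the same grasp; the last joint's range is limited). The gripper opens to 94 mm and grips with 3 to 60 N. Pads are 16 mm wide; open, the fingers measure 119 mm over their backs; the gripper's body (75 mm by 177 mm) begins 78 mm behind the grasp point.
Start: joints at [1.138, 0.3, 1.521, -0, 1.321, -0.067], TCP at [0.197, 0.514, 0.191] pointing down, gripper open.
Joint ranges: [-3.03, 3.03], [-0.79, 2.21], [0.23, 2.52], [-1.04, 4.18], [0, 3.07], [-2.55, 2.55]. Speed limits (rad/s): [2.22, 2.22, 2.57, 3.14, 3.14, 3.14].

### API

Orientations are given as a rotation vector (axis times angle).
In Python, from bench import env, snapshot gives the robot as it stands.
- The arm moves only by the shell command python3 -m crank 'ROWS'. ROWS is JSON, a list that holds one entry, the list of rows, each a list of 5 numbers: the shift along the tool's x, y, z in mm, then the turn about the tool's z in degrees, then the opening, from 0 (shut) to 1 (fully open). In form: [[[tx, ty, tz, twist, gripper], ...]]. A call has 1 to 5 rows; each row is the pose to reach, as a shift and turn from the pose commanded when the call began, along the tool's axes at that moment; what a row does not reach only later rows make up. A row lasts 1/12 s, in which the tool goes at most 41.7 mm and 7.16 degrees, less where a joint would pass 70% of its speed; a pose out of reach is approached as far as the arm can. A call with a gripper value outside its range is refused whole. The fingers move at their own pace and stop on an object; the grip force is fixed at half the most. Time passes only in rows, so rows that repeat a pose let the fingers close. It gives the time, the measured TCP pose, the force, the opening and the grip force at its end, in the units of the state.
- env.read_state(): the state, without advancing time (a new reading comes with each control period).
- snapshot(name): name is "side" or "top" or "wrist"; returns a dict with "img" (400x640x3 uint8, blue, green, red), "fx", "fy", "cx", "cy" (pixels), "distortion" ([k1, k2, p1, p2, k3] as OpenCV has them; the pictures are not rectified), "world_from_camera" (4x4, takes a point from camera to world coordinates); the wrist camera has in their place "mount" (4x4, takes a point from camera to tool coordinates, whose origin is the TCP and whose axes are the flange's). Camera axes: x right, y down, z forward; pixel columns grow to the right and rows downward; lengths in m; the calibration is good to about 2 mm. A picture is of the moment at which its call begins: read the wrist's pose just before it. There is no depth.
- env.finish_job(): hands the job in; it is judged then, once.
The state is a dict: "time_s": time; "joints": joint angles; "dq": joint speeds; "tau": joint torques, N m; "tcp_pos": TCP position; "orientation": TCP orientation; "ft_force": force on the tool from outside, world axes, zero at the start; "ft_torque": the same for the moment, N m; "grip_width": finger opening in m; "gripper_force": force on a finger pad.
Only numpy, scipy, OpenCV 4.12 (cv2) and the standard library are available. Lean on these libraries where they do the work, as an engineer would, in place of code of your own. Each camera call takes 0.05 s, during which the arm holds its last target. There are 200 camera calls.

### The job

With the fingertips only, push the loose U-shaped steel bracket along its channel in the welding fixture until it sits fully home against the blue end stop. Then push the red clamp lever down past its dead point until it snaps into lock and the clamp holds the bracket there. Do not pick up or lift anything, and leave all the other things where they stand.

Things in the scene. Friction and masses are not known exactly. Their poses are not given: they have to be found in the camera images.
- fixture: the bolted-down welding fixture: dark steel plate 260 x 280 x 12 mm, turned up to 0.65 rad. Origin on the table (z = 0); the plate spans x -130 to 130, y -110 to 170 mm. Its x points along the bracket's channel to the blue end stop, z up. Channel: centre line y = -50 mm, between yellow rails 10 mm high, 47 mm apart, x -110 to 85 mm. A toggle clamp (red lever) stands beside it
- stop_face (a point): foot of the face of the blue end stop that the bracket must butt against: middle of the channel, on the plate's top (12 mm above the table). The face looks to the fixture's -x and is 40 mm high, 70 mm wide. Axes as the fixture's
- bracket: the workpiece, a loose U-shaped bare steel bracket (0.3 to 0.5 kg) lying in the channel, open side up: web 110 x 44 x 6 mm, at each end an upright flange 6 mm thick, 44 mm wide, reaching 40 mm above its underside. Origin at the centre of its underside; x along its length, to the end stop. Starts 30 to 65 mm short of the stop; 1.5 mm side play in the rails
- bracket_nose (a point): lower edge of the bracket's front face (55 mm along its +x from its origin), which meets stop_face when home
- bracket_back (a point): point on the outside of the bracket's rear flange, mid-width, 20 mm above the bracket's underside (32 mm above the table): push it here, to the fixture's +x. The rail tops lie 10 mm below this point, the flange's top 20 mm above it
- lever (a joint): angle of the red clamp lever, rad: 0.85 open (slanting up), 0 locked (level, at its stop). A spring holds it open down to the dead point at about 0.28; below that it snaps to 0 and stays; let go above it, it springs back open. Torque about 0.8 N m when open, falling to nil at the dead point (some 11 N straight down 70 mm from the pivot)
- lever_pivot (a point): the lever's hinge, 47 mm above the table, axis along the fixture's x, axes as the fixture's. The lever extends to the fixture's +y; red grip 40 to 125 mm from the pivot, 22 mm wide, 14 mm thick. A straight-down press 60 to 75 mm (measured level) to +y of the pivot works all the way: the grip's top there is some 140 mm above the table when open, 54 mm when locked
- lever_grip (a point): the middle of the red grip's upper face, 82 mm along the lever from the pivot; moves with the lever
- clamp_arm: the clamp's steel arm, with a rubber-padded sprung spindle 70 mm out; origin at its own pivot, 30 mm to the fixture's -y of the lever's. Moves with the lever: raised steeply when open (top about 125 mm above the table), and when locked its pad presses on the bracket's web. It would strike the bracket's front flange if the bracket were far from home
- tube_stub_c (a point): a short steel tube standing on the fixture plate, 34 mm across, 45 mm tall; its centre. A bystander.
- collar_c (a point): a brass collar lying on the fixture plate, 36 mm across, 14 mm tall; its centre. A bystander.
- flange_a_c (a point): a steel flange ring lying on the table, 110 mm across, 14 mm tall; its centre. A bystander.
- flange_b_c (a point): an aluminium blind flange disc lying on the table, 90 mm across, 12 mm tall; its centre. A bystander.
- electrodes: a white ceramic block, 70 x 110 x 50 mm, with thin electrodes standing up to 110 mm; origin at the centre of its underside. A bystander.
- paste_jar: a jar with a green cap, 60 mm across, 70 mm tall; origin at the centre of its underside. A bystander.
Not all that is in view belongs to the job. What is meant by the bracket is not yellow, and is the larger of those in its own colour.

How it is judged:
By the outcome, as a careful person would: the job done as asked, in the order asked, and still so for the second after the job is handed in, with the robot touching nothing.
It also fails if it takes over 43 s, if anything falls off the work surface, if the arm or the gripper's body presses on something with over 40 N, if the wrist force passes 120 N, or if a joint passes its speed limit or range.

## Working session

There is one attempt and no reset: what is moved stays moved. The work goes in short steps, Python scripts to look and compute and a shell command to move; the robot and the scene stay as the last step left them, time stands still between calls to the robot, and variables do not carry over. Pictures are saved under pics/ and viewed, at most 10 in all, crops included, and the job is handed in when it is done.

```bash
ls; mkdir -p pics; python3 - <<'E'
from bench import env, snapshot
import cv2,pickle
s=env.read_state();print(s['tcp_pos'],s['orientation'],s['time_s'],s['grip_width'])
d={}
for n in("top","side"):
    d[n]=snapshot(n);cv2.imwrite(f'pics/{n}0.png',d[n]['img'])
    print(n,d[n]['world_from_camera'])
pickle.dump(d,open('d.pkl','wb'))
E
```

```text
pics
[0.19659983 0.51334947 0.19078821] [-5.71278800e-01 -3.08888799e+00  1.81389627e-03] 0.0 0.09389369339826943
top [[-0.0112579  -0.99344994  0.11371229  0.3503516 ]
 [-0.99987463  0.00991781 -0.01234381  0.00407755]
 [ 0.01113518 -0.113837   -0.99343704  1.39192294]
 [ 0.          0.          0.          1.        ]]
side [[ 0.86877452 -0.27386181  0.41259004 -0.11122525]
 [-0.4951284  -0.46545086  0.73362345 -1.08077976]
 [-0.00887106 -0.84163841 -0.5399686   0.86399436]
 [ 0.          0.          0.          1.        ]]
```

View pics/top0.png

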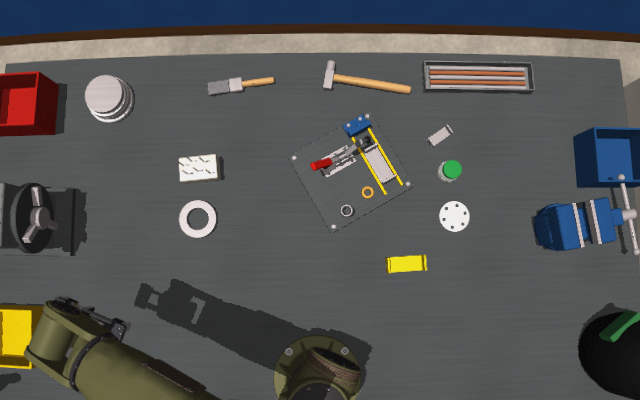

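View pics/side0.png

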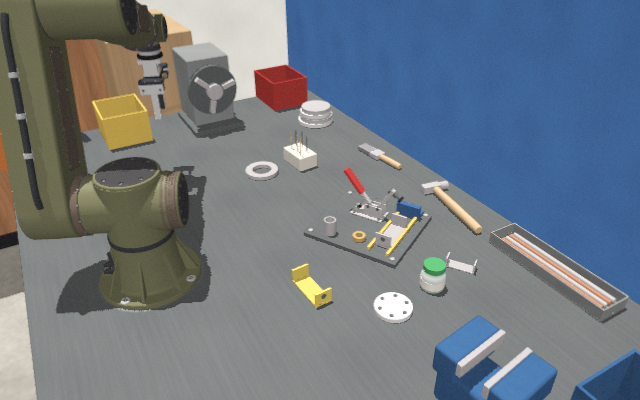

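The top picture shows the plate at about (350,172), the blue stop at (358,127), the bracket at about (380,165), and the red lever grip at (320,165). I'll enlarge both views.

```bash
python3 - <<'E'
import cv2,pickle
d=pickle.load(open('d.pkl','rb'))
cv2.imwrite('pics/topc.png',cv2.resize(d['top']['img'][105:240,280:420],None,fx=4.4,fy=4.4,interpolation=cv2.INTER_CUBIC))
cv2.imwrite('pics/sidec.png',cv2.resize(d['side']['img'][160:270,300:440],None,fx=5,fy=5,interpolation=cv2.INTER_CUBIC))
E
```

```text
(no output)
```

View pics/topc.png

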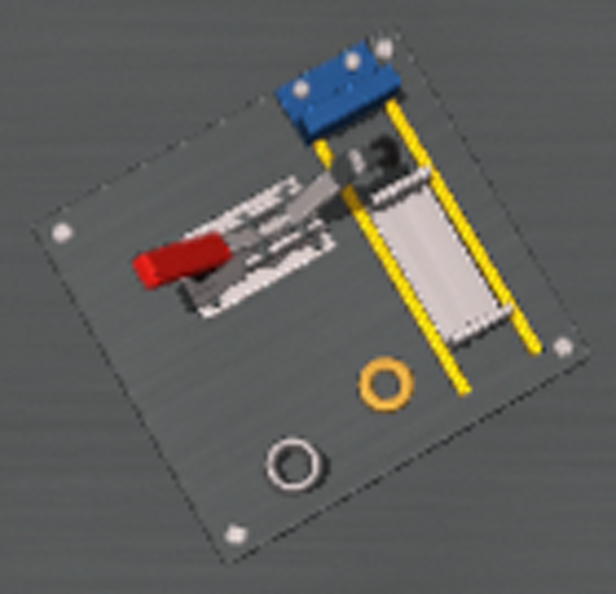

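View pics/sidec.png

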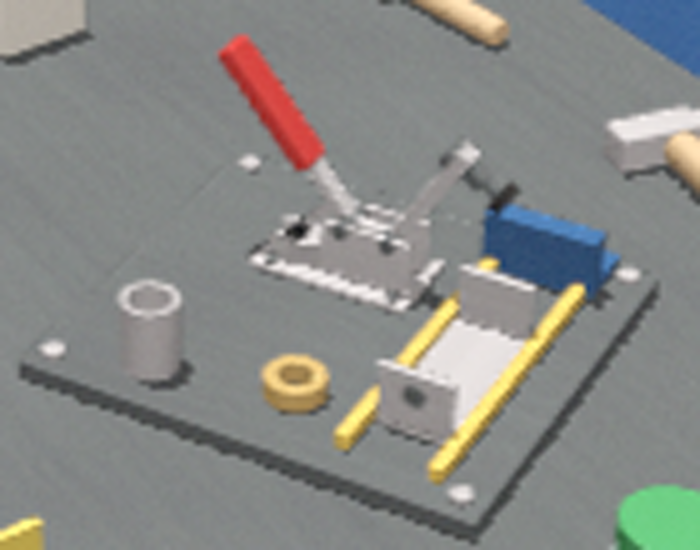

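```bash
cat > g.py <<'E'
import cv2,pickle,numpy as np
from scipy.optimize import least_squares
d=pickle.load(open('d.pkl','rb'))
def proj(n,P):
    s=d[n];T=np.linalg.inv(s['world_from_camera']);K=np.array([[s['fx'],0,s['cx']],[0,s['fy'],s['cy']],[0,0,1.]])
    return cv2.projectPoints(np.atleast_2d(P).astype(float),cv2.Rodrigues(T[:3,:3])[0],T[:3,3],K,np.array(s['distortion'],float))[0][:,0]
px={'top':lambda u:np.array(u,float)/4.4+[280-.39,105-.39],'side':lambda u:np.array(u,float)/5+[300-.4,160-.4]}
def W(q,P):
    c,s=np.cos(q[2]),np.sin(q[2]);P=np.atleast_2d(P)/1000
    return P@np.array([[c,s,0],[-s,c,0],[0,0,1]])+[q[0],q[1],0]
E
python3 - <<'E'
from g import *
obs=[('top',(35,230),(130,170,12)),('top',(395,30),(130,-110,12)),('top',(590,355),(-130,-110,12)),('top',(228,563),(-130,170,12)),
('side',(20,364),(-130,170,12)),('side',(475,527),(-130,-110,12)),('side',(660,285),(130,-110,12))]
f=lambda q:np.concatenate([proj(n,W(q,P))[0]-px[n](u) for n,u,P in obs])
r=least_squares(f,[.6,-.05,.5]);q=r.x;print(q,r.fun.round(1))
# bracket x (origin, fixture frame), y=-50
ob=[('top',(450,345),(-55,22,52)),('top',(512,310),(-55,-22,52)),('top',(428,170),(55,-22,52)),('top',(372,202),(52,22,52)),
('side',(376,362),(-55,22,52)),('side',(458,390),(-55,-22,52))]
f=lambda b:np.concatenate([proj(n,W(q,np.array(P)+[b[0],b[1],0]))[0]-px[n](u) for n,u,P in ob])
r=least_squares(f,[-20,-50]);print('bracket',r.x,r.fun.round(1))
# stop face top edge ends: y=-50+-35,z=52
ob=[('top',(310,140),(0,35,52)),('top',(400,90),(0,-35,52)),('side',(485,215),(0,35,52)),('side',(605,245),(0,-35,52))]
f=lambda b:np.concatenate([proj(n,W(q,np.array(P)+[b[0],-50,0]))[0]-px[n](u) for n,u,P in ob])
r=least_squares(f,[85]);print('stop',r.x,r.fun.round(1))
c,s=np.cos(.85),np.sin(.85)
def L(l,h,w):return (w,l*c-h*s,47+l*s+h*c)
ob=[('top',(147,270),L(125,0,0)),('top',(225,247),L(40,7,0)),('side',(235,50),L(125,0,0)),('side',(310,160),L(40,0,0))]
f=lambda b:np.concatenate([proj(n,W(q,np.array(P)+[b[0],b[1],0]))[0]-px[n](u) for n,u,P in ob])
r=least_squares(f,[50,50]);print('pivot',r.x,r.fun.round(1))
p=r.x
print('push world',W(q,[-200,-50,32]),W(q,[p[0],p[1]+67,140]))
E
```

```text
[ 0.60515519 -0.13122779  0.50698033] [-0.3 -0.4  0.2 -0.5  0.9  0.9  0.1  1.3 -0.4 -0.8  0.5 -0.2  0.6 -1.5]
bracket [-23.43463211 -47.95097559] [ 1.1 -0.   0.3  0.4 -0.3 -0.8 -0.2  0.2  0.4 -0.2 -0.9 -0.7]
stop [84.35317032] [ 0.7 -0.5  1.2 -0.8  0.2 -0.7 -1.1  0.2]
pivot [45.51197939 50.55865363] [-0.7  1.1  0.9 -0.6 -0.6 -1.5  1.   0.6]
push world [[ 0.45458924 -0.27204645  0.032     ]] [[ 0.58786305 -0.00635842  0.14      ]]
```

```bash
cat > plan.py <<'E'
import sys
from g import *
from bench import env
Q=[0.60516,-0.13123,0.50698]
def plan(F,n=1,yaw=Q[2]):
    """F: target TCP in fixture mm; prints final shift of each of n calls, tool axes"""
    s=env.read_state();R=cv2.Rodrigues(np.array(s['orientation']))[0];p=np.array(s['tcp_pos'])
    X=W([0,0,Q[2]],np.eye(3)*1000)
    pf=((p-[Q[0],Q[1],0])@X.T)*1000
    print('t',round(s['time_s'],2),'tcp fixture',pf.round(1),'F(fix)',(s['ft_force']@X.T).round(1),'w',round(s['grip_width'],4),'q',np.round(s['joints'],2))
    y0=np.arctan2(R[1,0],R[0,0]);tw=-((yaw-y0+np.pi)%(2*np.pi)-np.pi)
    D=W(Q,F)[0]-p
    for i in range(n):
        a=tw*i/n;Rz=cv2.Rodrigues(np.array([0,0,a]))[0]
        print('call',i,'shift',((R@Rz).T@D/n*1000).round(1),'twist',round(np.degrees(tw)/n,2))
if __name__=='__main__':
    a=[float(v) for v in sys.argv[1:]];plan(a[:3],int(a[3]) if len(a)>3 else 1)
E
python3 plan.py -115 -49 150 5
```

```text
t 0.1 tcp fixture [-44.2 761.9 190.8] F(fix) [ 0.4 -0.5  0.6] w 0.0945 q [ 1.14  0.3   1.52 -0.    1.32 -0.07]
call 0 shift [-115.1 -115.1    8.3] twist 26.0
call 1 shift [-153.9  -53.     8.3] twist 26.0
call 2 shift [-161.6   19.9    8.3] twist 26.0
call 3 shift [-136.5   88.7    8.3] twist 26.0
call 4 shift [-83.8 139.6   8.3] twist 26.0
```

```bash

python3 -m crank '[[[-23,-23,0,5.2,0],[-46,-46,0,10.4,0],[-69,-69,0,15.6,0],[-92,-92,0,20.8,0],[-115,-115,0,26,0]]]'
python3 -m crank '[[[-31,-10,0,5.2,0],[-62,-21,0,10.4,0],[-92,-32,0,15.6,0],[-123,-42,0,20.8,0],[-154,-53,0,26,0]]]'
python3 plan.py -115 -49 150 3
```

```text
time_s: 0.52
tcp_pos: [0.2631, 0.3635, 0.1911]
orientation: [-1.257, -2.879, 0.001]
ft_force: [0.6, 0.1, 0.4]
grip_width: 0.0639
gripper_force: 0.0
time_s: 0.93
tcp_pos: [0.3296, 0.2149, 0.1913]
orientation: [1.873, 2.522, 0.0]
ft_force: [0.7, 0.3, -0.2]
grip_width: 0.0311
gripper_force: 0.0
t 0.93 tcp fixture [-72.9 436.4 191.3] F(fix) [ 0.8 -0.1 -0.2] w 0.0311 q [ 0.48 -0.06  1.92 -0.    1.28  0.19]
call 0 shift [-161.1   20.6   13.8] twist 25.92
call 1 shift [-135.9   88.9   13.8] twist 25.92
call 2 shift [-83.3 139.4  13.8] twist 25.92
```

```bash

python3 -m crank '[[[-32,4,0,5.2,0],[-64,8,0,10.4,0],[-97,12,0,15.6,0],[-129,16,0,20.8,0],[-161,20,0,26,0]]]' >/dev/null
python3 -m crank '[[[-27,18,3,5.2,0],[-54,35,5,10.4,0],[-81,53,8,15.6,0],[-109,71,11,20.8,0],[-136,89,14,26,0]]]' >/dev/null
python3 -m crank '[[[-17,28,3,5.2,0],[-33,56,6,10.4,0],[-50,84,8,15.6,0],[-67,111,11,20.8,0],[-83,139,14,26,0]]]' >/dev/null
python3 -m crank '[[[0,0,0,0,0],[0,0,0,0,0]]]'
python3 plan.py -115 -49 150 1
python3 - <<'E'
from bench import snapshot
import cv2,numpy as np
a=snapshot('wrist');b=snapshot('side')
cv2.imwrite('pics/w1.png',a['img']);print(a['mount'].round(3) if hasattr(a['mount'],'round') else a['mount'],a['fx'],a['cx'],a['cy'])
E
```

```text
time_s: 2.35
tcp_pos: [0.5285, -0.2284, 0.1622]
orientation: [-3.04, -0.785, 0.002]
ft_force: [0.1, 0.2, 0.8]
grip_width: 0.0006
gripper_force: 0.0
t 2.35 tcp fixture [-114.2  -47.7  162.2] F(fix) [0.2 0.1 0.8] w 0.0006 q [-0.47  0.38  1.48  0.    1.28  0.59]
call 0 shift [-0.8  1.3 12.2] twist -0.08
[[ 0.001 -0.967 -0.256  0.075]
 [ 1.     0.001  0.001  0.001]
 [-0.    -0.256  0.967 -0.194]
 [ 0.     0.     0.     1.   ]] 333.84769882768603 322.26106239213624 206.79425384793174
```

View pics/w1.png

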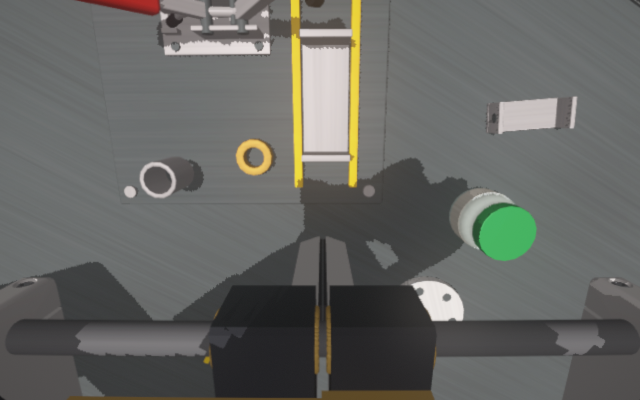

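The wrist view shows the channel lined up with the tool. The rail ends are at (302,185) and (349,185), the bracket's rear flange top edge at (326,161), and the fingertips at column 323.

```bash
cat > wr.py <<'E'
from plan import *
from bench import snapshot
def ray(s,st,uv,z):
    K=np.array([[s['fx'],0,s['cx']],[0,s['fy'],s['cy']],[0,0,1.]])
    n=cv2.undistortPoints(np.array([[uv]],float),K,np.array(s['distortion'],float))[0,0]
    T=np.eye(4);T[:3,:3]=cv2.Rodrigues(np.array(st['orientation']))[0];T[:3,3]=st['tcp_pos'];T=T@np.array(s['mount'])
    o=T[:3,3];v=T[:3,:3]@[*n,1];P=o+v*(z/1000-o[2])/v[2]
    X=W([0,0,Q[2]],np.eye(3)*1000);return ((P-[Q[0],Q[1],0])@X.T*1000).round(1)
E
python3 - <<'E'
from wr import *
st=env.read_state();s=snapshot('wrist')
for uv,z in [((302,186),22),((349,186),22),((303,161),52),((350,161),52),((303,29),52),((351,29),52),((120,203),12),((382,205),12)]:print(uv,z,ray(s,st,uv,z))
E
python3 plan.py -112 -49 43
```

```text
(302, 186) 22 [-105.3  -26.4   22. ]
(349, 186) 22 [-105.2  -74.5   22. ]
(303, 161) 52 [-76.1 -29.5  52. ]
(350, 161) 52 [-75.9 -72.4  52. ]
(303, 29) 52 [ 33.9 -30.8  52. ]
(351, 29) 52 [ 34.  -70.7  52. ]
(120, 203) 12 [-126.2  170.1   12. ]
(382, 205) 12 [-127.7 -111.    12. ]
t 2.5 tcp fixture [-113.3  -46.3  163.4] F(fix) [-0.3 -0.9 -0.1] w 0.0002 q [-0.47  0.38  1.48  0.    1.28  0.59]
call 0 shift [  1.3   2.7 120.4] twist 0.09
```

```bash

python3 -m crank '[[[0,1,30,0,0],[0,2,60,0,0],[0,3,90,0,0],[0,3,112,0,0],[0,3,120,0,0]]]' 
python3 -m crank '[[[0,0,0,0,0],[0,0,0,0,0]]]' >/dev/null
python3 plan.py -33 -50 43
```

```text
time_s: 2.92
tcp_pos: [0.5288, -0.2286, 0.0406]
orientation: [-3.038, -0.79, 0.005]
ft_force: [0.1, 0.5, -0.7]
grip_width: 0.0008
gripper_force: 0.0
t 3.08 tcp fixture [-113.   -50.2   44.6] F(fix) [0.7 0.5 0.6] w 0.0005 q [-0.47  0.52  1.58  0.    1.04  0.59]
call 0 shift [80.  -0.1  1.7] twist 0.05
```

```bash

python3 -m crank '[[[8,0,0,0,0],[15,0,0,0,0],[20,0,0,0,0],[24,0,0,0,0],[28,0,0,0,0]]]' |grep force
python3 -m crank '[[[5,0,0,0,0],[10,0,0,0,0],[15,0,0,0,0],[20,0,0,0,0],[24,0,0,0,0]]]' |grep force
python3 plan.py -33 -50 43
python3 -m crank '[[[3,0,0,0,0],[6,0,0,0,0],[9,0,0,0,0],[12,0,0,0,0],[15,0,0,0,0]]]' |grep force
python3 plan.py -33 -50 43
```

```text
ft_force: [-0.2, -0.4, -0.5]
gripper_force: 0.0
ft_force: [0.5, 0.3, -0.0]
gripper_force: 0.0
t 3.92 tcp fixture [-61.  -50.1  43.3] F(fix) [ 0.6 -0.  -0. ] w 0.0003 q [-0.4   0.59  1.47  0.    1.08  0.66]
call 0 shift [28.  -0.1  0.3] twist 0.0
ft_force: [0.0, 0.8, -0.5]
gripper_force: 0.0
t 4.33 tcp fixture [-46.3 -50.2  43.3] F(fix) [ 0.4  0.7 -0.5] w 0.0008 q [-0.38  0.61  1.44 -0.    1.09  0.68]
call 0 shift [13.3 -0.2  0.3] twist -0.01
```

```bash
python3 - <<'E'
from wr import *
s=snapshot('wrist');cv2.imwrite('pics/w2.png',s['img'])
E
```

```text
(no output)
```

View pics/w2.png

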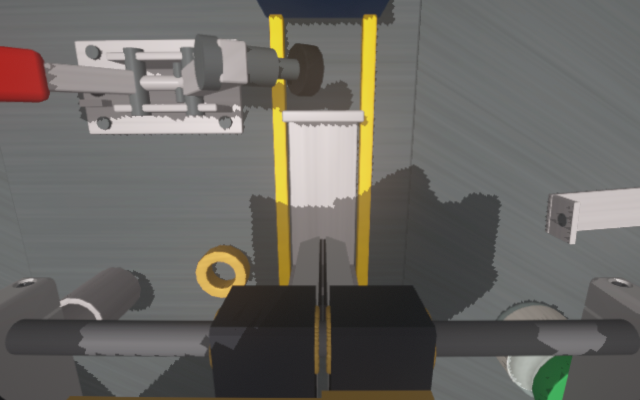

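The fingers have reached the rear flange. The front flange's top far edge is at (323,111) and the foot of the stop's top edge is at about (322,13).

```bash
python3 - <<'E'
from wr import *
st=env.read_state();s=snapshot('wrist')
for uv,z in [((323,111),52),((323,13),52),((275,13),22),((323,17),12)]:print(uv,z,ray(s,st,uv,z))
E
```

```text
(323, 111) 52 [ 33.1 -51.1  52. ]
(323, 13) 52 [ 80.5 -51.   52. ]
(275, 13) 22 [ 88.8 -23.2  22. ]
(323, 17) 12 [ 89.4 -51.1  12. ]
```

The front flange hasn't moved as expected, so I'll check from the side.

```bash
python3 - <<'E'
from wr import *
s=snapshot('side');cv2.imwrite('pics/s2.png',cv2.resize(s['img'][110:270,300:460],None,fx=3.75,fy=3.75,interpolation=cv2.INTER_CUBIC))
E
```

```text
(no output)
```

View pics/s2.png

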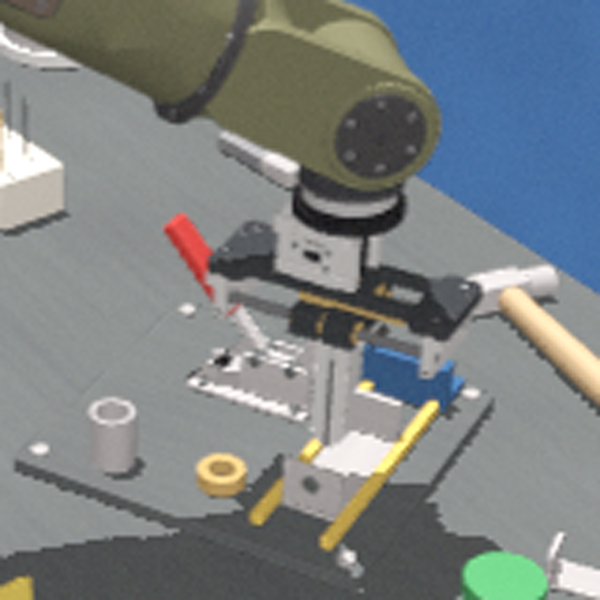

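```bash
python3 - <<'E'
from wr import *
for x in(-46,-36,-60,-90):
  for z in (29,43,60):
    p=proj('side',W(Q,[x,-50,z]))[0]; print(x,z,((p-[300,110])*3.75).round())
print(((proj('side',W(Q,[[-78,-28,52],[-78,-72,52],[-78,-28,12],[-78,-72,12]]))-[300,110])*3.75).round())
s=env.read_state();print(s['tcp_pos'],s['ft_force'],s['ft_torque'])
E
```

```text
-46 29 [330. 470.]
-46 43 [332. 454.]
-46 60 [333. 435.]
-36 29 [336. 463.]
-36 43 [337. 447.]
-36 60 [339. 428.]
-60 29 [322. 480.]
-60 43 [323. 464.]
-60 60 [325. 445.]
-90 29 [304. 502.]
-90 43 [305. 486.]
-90 60 [306. 467.]
[[285. 457.]
 [342. 477.]
 [282. 502.]
 [338. 522.]]
[ 0.5889021  -0.19760428  0.04331236] [ 0.97628287  0.48448112 -0.43942648] [-0.03107727  0.16748138 -0.01405396]
```

```bash

python3 -m crank '[[[0,0,-15,0,0],[0,0,-30,0,0],[-22,0,-30,0,0],[-45,0,-30,0,0],[-67,0,-30,0,0]]]' |grep force
python3 -m crank '[[[0,0,15,0,0],[0,0,27,0,0],[0,0,30,0,0],[0,0,33,0,0],[0,0,33,0,0]]]' |grep force
python3 plan.py -113 -50 40
python3 - <<'E'
from wr import *
s=snapshot('side');cv2.imwrite('pics/s3.png',cv2.resize(s['img'][180:265,330:430],None,fx=7,fy=7,interpolation=cv2.INTER_CUBIC))
for z in(20,26,40,50,60):
  p=proj('side',W(Q,[-113,-50,z]))[0]; print(z,((p-[330,180])*7).round())
E
```

```text
ft_force: [-0.2, 0.4, 0.1]
gripper_force: 0.0
ft_force: [0.4, -0.0, 0.4]
gripper_force: 0.0
t 5.32 tcp fixture [-113.3  -49.8   39.7] F(fix) [ 0.3 -0.2  0.4] w 0.0001 q [-0.47  0.53  1.58  0.    1.04  0.59]
call 0 shift [ 0.3  0.2 -0.3] twist 0.03
20 [329. 498.]
26 [330. 486.]
40 [332. 456.]
50 [333. 435.]
60 [334. 413.]
```

View pics/s3.png

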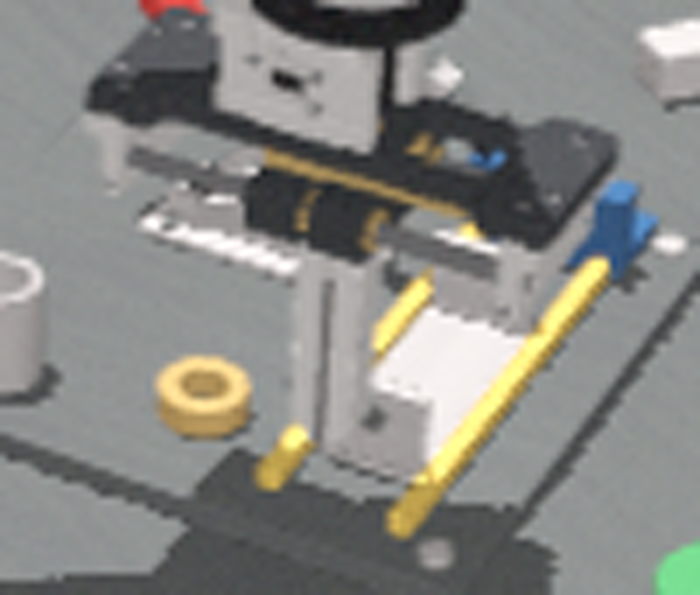

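The fingertip shows at about (322,455), roughly level with the TCP height and higher than the nominal 14 mm below it. It must have passed over the flange. The fingers fit between the rails, so I'll go lower: TCP at about 29 mm is safe either way.

```bash

python3 -m crank '[[[0,0,3,0,0],[0,0,6,0,0],[0,0,9,0,0],[0,0,11,0,0],[0,0,11,0,0]]]' |grep force
python3 -m crank '[[[8,0,0,0,0],[14,0,0,0,0],[19,0,0,0,0],[24,0,0,0,0],[28,0,0,0,0]]]' |grep ft
python3 plan.py -33 -50 29
python3 -m crank '[[[3,0,0,0,0],[6,0,0,0,0],[9,0,0,0,0],[12,0,0,0,0],[15,0,0,0,0]]]' |grep ft
python3 plan.py -33 -50 29
python3 - <<'E'
from wr import *
s=snapshot('wrist');i=s['img'];cv2.imwrite('pics/w3.png',i)
# brightness profile down the channel centre, for flange edge
print(i[0:240:3,335].mean(1).astype(int).tolist())
E
```

```text
ft_force: [0.5, 0.4, -0.1]
gripper_force: 0.0
ft_force: [-2.7, -2.1, 1.6]
t 6.2 tcp fixture [-84.9 -50.1  29.4] F(fix) [-3.4 -0.5  1.6] w 0.0005 q [-0.43  0.57  1.53 -0.    1.04  0.63]
call 0 shift [51.9 -0.1  0.4] twist 0.02
ft_force: [-1.9, -1.5, 2.8]
t 6.62 tcp fixture [-70.4 -50.2  29.4] F(fix) [-2.4 -0.4  2.8] w 0.0003 q [-0.41  0.59  1.5  -0.    1.05  0.65]
call 0 shift [37.4 -0.2  0.4] twist -0.01
[108, 107, 105, 106, 103, 106, 106, 125, 125, 125, 119, 84, 83, 83, 84, 85, 129, 131, 131, 131, 131, 131, 132, 194, 208, 208, 207, 207, 207, 207, 207, 207, 206, 206, 206, 206, 206, 206, 205, 206, 206, 206, 205, 205, 205, 205, 205, 204, 204, 204, 204, 204, 204, 203, 203, 203, 202, 202, 202, 202, 201, 201, 201, 200, 200, 200, 199, 173, 125, 124, 124, 123, 95, 94, 93, 93, 93, 106, 122, 119]
```

Now it's pushing, with 2–3 N of reaction.

```bash

python3 -m crank '[[[3,0,0,0,0],[6,0,0,0,0],[9,0,0,0,0],[12,0,0,0,0],[15,0,0,0,0]]]' |grep ft
python3 -m crank '[[[3,0,0,0,0],[6,0,0,0,0],[9,0,0,0,0],[12,0,0,0,0],[14,0,0,0,0]]]' |grep ft
python3 plan.py -33 -50 29
python3 -m crank '[[[1,0,0,0,0],[2,0,0,0,0],[3,0,0,0,0]]]' |grep ft
python3 -m crank '[[[1,0,0,0,0],[2,0,0,0,0],[2,0,0,0,0]]]' |grep ft
python3 plan.py -33 -50 29
```

```text
ft_force: [-0.8, -0.4, 0.7]
ft_force: [-1.9, -1.8, 0.6]
t 7.5 tcp fixture [-41.2 -50.1  29.3] F(fix) [-2.5 -0.7  0.6] w 0.0004 q [-0.38  0.63  1.44  0.    1.07  0.69]
call 0 shift [ 8.2 -0.1  0.3] twist 0.0
ft_force: [-1.4, -0.4, 0.4]
ft_force: [0.0, -0.3, -0.6]
t 8.0 tcp fixture [-36.4 -50.1  29.3] F(fix) [-0.1 -0.3 -0.6] w 0.0004 q [-0.37  0.64  1.43  0.    1.08  0.69]
call 0 shift [ 3.4 -0.1  0.3] twist -0.01
```

```bash

python3 -m crank '[[[1,0,0,0,0],[2,0,0,0,0]]]' |grep -E 'ft|tcp'
python3 -m crank '[[[1,0,0,0,0],[2,0,0,0,0]]]' |grep -E 'ft|tcp'
python3 plan.py -33 -50 29
```

```text
tcp_pos: [0.5993, -0.1919, 0.0293]
ft_force: [-0.4, -1.3, -0.2]
tcp_pos: [0.6011, -0.1909, 0.0294]
ft_force: [-1.6, -0.6, -0.6]
t 8.33 tcp fixture [-32.5 -50.2  29.4] F(fix) [-1.7  0.2 -0.6] w 0.0006 q [-0.37  0.64  1.42 -0.    1.08  0.7 ]
call 0 shift [-0.5 -0.2  0.4] twist -0.01
```

```bash

python3 -m crank '[[[1,0,0,0,0],[2,0,0,0,0]]]' |grep -E 'ft'
python3 -m crank '[[[1,0,0,0,0],[1,0,0,0,0]]]' |grep -E 'ft'
python3 -m crank '[[[1,0,0,0,0],[1,0,0,0,0]]]' |grep -E 'ft'
python3 plan.py -33 -50 29
```

```text
ft_force: [-18.1, -8.8, 8.3]
ft_force: [-18.4, -7.9, 9.5]
ft_force: [-25.9, -10.6, 11.4]
t 8.83 tcp fixture [-32.1 -50.3  29.3] F(fix) [-27.8   3.3  11.4] w 0.0008 q [-0.36  0.65  1.41 -0.    1.09  0.7 ]
call 0 shift [-0.9 -0.3  0.3] twist -0.04
```

Home: 28 N firm against the stop. I'll back off, rise and move over the lever, with the tool centre about 58 mm from the pivot so that the fingers' outer edge bears at about 70.

```bash

python3 -m crank '[[[-5,0,0,0,0],[-15,0,0,0,0],[-25,0,-5,0,0],[-25,0,-35,0,0],[-25,0,-70,0,0]]]' |grep -E 'ft'
python3 -m crank '[[[0,0,-30,0,0],[0,0,-60,0,0],[0,0,-90,0,0],[0,0,-110,0,0],[0,0,-110,0,0]]]' |grep -E 'ft'
python3 plan.py 45.5 109 205
python3 - <<'E'
from wr import *
s=snapshot('wrist');cv2.imwrite('pics/w4.png',s['img'])
E
```

```text
ft_force: [0.1, -0.3, 0.7]
ft_force: [0.4, -1.0, 0.5]
t 9.67 tcp fixture [-53.  -51.2 214.9] F(fix) [-0.1 -1.   0.5] w 0.0006 q [-0.39  0.43  1.29  0.    1.41  0.67]
call 0 shift [  98.5 -160.3    9.4] twist -0.01
```

View pics/w4.png

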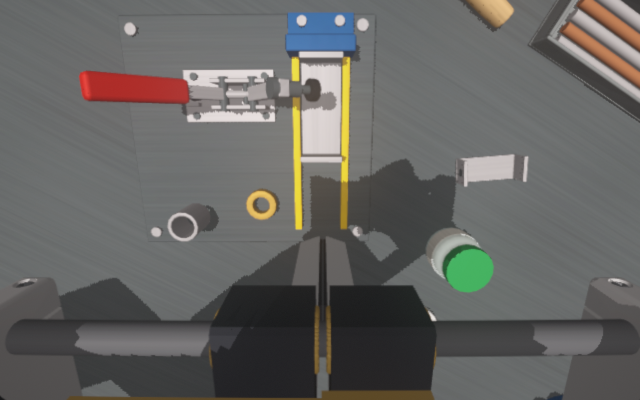

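The bracket butts against the stop, with the front flange at (322,54). The lever grip runs from (83,86) at its tip to (187,91).

```bash
python3 - <<'E'
from wr import *
st=env.read_state();s=snapshot('wrist')
for uv,z in [((83,86),141),((187,91),77),((322,54),52),((322,161),52)]:print(uv,z,ray(s,st,uv,z))
E
python3 -m crank '[[[20,-32,0,0,0],[40,-64,0,0,0],[60,-96,0,0,0],[80,-128,0,0,0],[98,-159,0,0,0]]]' |grep -E 'ft'
python3 -m crank '[[[0,0,0,0,0],[0,0,0,0,0]]]' |grep -E 'ft'
python3 plan.py 45.5 109 165
```

```text
(83, 86) 141 [ 46.2 129.5 141. ]
(187, 91) 77 [47.3 75.  77. ]
(322, 54) 52 [ 83.7 -51.7  52. ]
(322, 161) 52 [-21.4 -51.8  52. ]
ft_force: [1.4, -0.4, 0.3]
ft_force: [0.8, -0.8, -1.4]
t 10.35 tcp fixture [ 44.6 110.5 208. ] F(fix) [ 0.3 -1.1 -1.4] w 0.0002 q [-0.08  0.38  1.37  0.    1.39  0.98]
call 0 shift [ 0.9  1.5 43. ] twist 0.16
```

```bash

python3 -m crank '[[[1,3,12,0,0],[1,3,24,0,0],[1,3,34,0,0],[1,3,42,0,0],[1,3,48,0,0]]]' |grep -E 'ft'
python3 -m crank '[[[0,0,5,0,0],[0,0,10,0,0],[0,0,15,0,0],[0,0,20,0,0],[0,0,25,0,0]]]' |grep -E 'ft'
python3 plan.py 46 107 60
```

```text
ft_force: [0.2, 0.7, 0.3]
ft_force: [0.2, -0.4, 0.7]
t 11.18 tcp fixture [ 45.5 105.8 136.1] F(fix) [-0.  -0.5  0.7] w 0.0004 q [-0.09  0.44  1.46  0.    1.24  0.97]
call 0 shift [ 0.5 -1.2 76.1] twist -0.0
```

```bash

python3 -m crank '[[[0,0,5,0,0],[0,0,10,0,0],[0,0,15,0,0]]]' |grep -E 'ft'
python3 -m crank '[[[0,0,5,0,0],[0,0,10,0,0],[0,0,15,0,0]]]' |grep -E 'ft'
python3 plan.py 46 107 60
```

```text
ft_force: [0.3, 0.3, -0.5]
ft_force: [-0.1, -1.1, 9.9]
t 11.68 tcp fixture [ 45.9 105.3 106.8] F(fix) [-0.6 -0.9  9.9] w 0.0004 q [-0.09  0.47  1.48 -0.    1.18  0.97]
call 0 shift [ 0.  -1.8 46.8] twist -0.01
```

```bash

python3 -m crank '[[[0,0,5,0,0],[0,0,10,0,0],[0,0,15,0,0],[0,0,20,0,0]]]' |grep -E 'ft|tcp'
python3 -m crank '[[[0,0,5,0,0],[0,0,10,0,0],[0,0,15,0,0]]]' |grep -E 'ft|tcp'
python3 -m crank '[[[0,0,4,0,0],[0,0,8,0,0]]]' |grep -E 'ft|tcp'
```

```text
tcp_pos: [0.5945, -0.0168, 0.0873]
ft_force: [0.6, -0.1, 8.9]
tcp_pos: [0.5942, -0.0166, 0.0719]
ft_force: [-0.9, -0.1, 6.3]
tcp_pos: [0.5938, -0.0165, 0.0634]
ft_force: [-0.4, -0.3, 4.2]
```

```bash

python3 -m crank '[[[0,0,4,0,0],[0,0,8,0,0]]]' |grep -E 'ft|tcp'
python3 -m crank '[[[0,0,4,0,0],[0,0,6,0,0]]]' |grep -E 'ft|tcp'
python3 -m crank '[[[0,0,0,0,0],[0,0,0,0,0]]]' |grep -E 'ft|tcp'
```

```text
tcp_pos: [0.5934, -0.0167, 0.0549]
ft_force: [0.6, 0.8, 0.8]
tcp_pos: [0.5931, -0.0167, 0.0483]
ft_force: [-0.4, -0.9, 0.2]
tcp_pos: [0.5934, -0.0167, 0.0491]
ft_force: [-0.1, -0.4, 0.6]
```

The force rose and then fell to nil, so the lever has snapped over. I'll retreat and check.

```bash

python3 -m crank '[[[0,0,-20,0,0],[0,0,-45,0,0],[0,0,-75,0,0],[0,0,-105,0,0],[0,0,-140,0,0]]]' |grep -E 'ft'
python3 -m crank '[[[-30,20,-10,0,0],[-60,40,-20,0,0],[-90,60,-20,0,0],[-110,80,-20,0,0],[-110,80,-20,0,0]]]' |grep -E 'ft'
python3 - <<'E'
from wr import *
a=snapshot('wrist')['img'];b=cv2.resize(snapshot('side')['img'][160:270,300:440],None,fx=4,fy=4,interpolation=cv2.INTER_CUBIC)
a=a[:300,100:400];c=np.zeros((440,860,3),np.uint8);c[:300,:300]=a;c[:,300:]=b;cv2.imwrite('pics/end.png',cv2.resize(c,(800,409)))
E
```

```text
ft_force: [0.3, 0.3, 0.4]
ft_force: [0.1, -0.4, 1.0]
```

View pics/end.png

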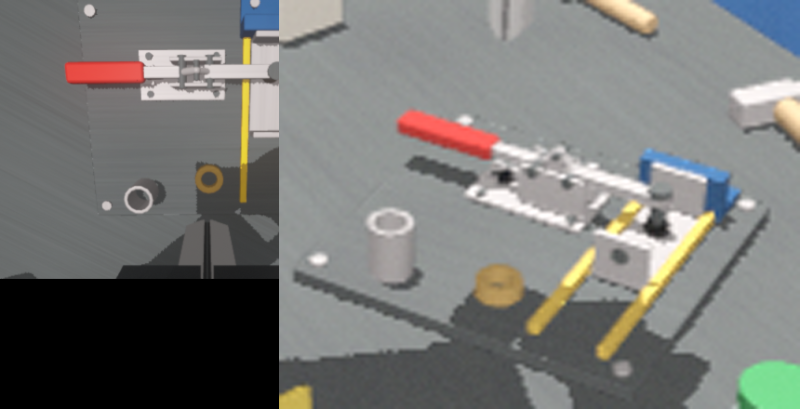

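The lever is level and locked, the pad presses on the bracket's web, and the bracket's front flange is against the stop. The tube stub and collar stand where they were.

```bash
python3 -c "
from bench import env
print(env.finish_job())"
```

```text
the job is handed in; nothing more can be done
None
```

The bracket is fully home against the blue end stop, the red clamp lever is snapped into lock with the pad holding the bracket's web, and the job is handed in at roughly 14 s of the 43 s allowed; the first push passed over the bracket without moving it, so I lowered the fingers and repeated it.

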